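# Wipe the jig, slide the spacer into the wide gap and hold the bar flush for tacking

### The job

Of the two jigs, one has a gap between its blue fence and its aluminium bar that is wide enough for the steel spacer with the orange grip: pick up the spacer, use it as a scraper to wipe both loose brass chips off that jig's bed (do not touch those chips with the fingers), then slide it into that gap, standing flat on the bed and with neither end sticking out past the fence. Let go of the spacer, push the loose bar against it so that fence, spacer and bar sit flush, and finish while still pressing the bar firmly there. Leave the tight jig and its chips alone, and do not disturb the loose steel ring.

Things in the scene. Friction and masses are not known exactly. Their poses are not given: they have to be found in the camera images.
- jig_wide: Jig with the gap that is wide enough: dark steel bed plate 250 (x) x 150 (y) x 15 mm fixed to the bench, within 0.22 rad of square to the robot. Origin: centre of its underside, so the bed surface is 15 mm above it. Its blue fence rail stands near the +y edge; the front 100 mm of the bed (x -125 to -25 mm) is an open apron with no edges or rims, where the chips lie. Two bays exist (left and right) and this jig may be in either.
- fence_wide: The blue fence rail fixed on the wide jig: 140 (x) x 20 (y) x 25 mm high. Origin: centre of its underside, on the bed, at x +45, y +55 mm of the jig; axes are the jig's. The face that the spacer bears on is at y -10 mm of this frame. The gap runs along x and is open at the top and at both ends.
- bar_mid (a point): Centre of the loose square aluminium bar on the wide jig, 140 (x) x 25 (y) x 25 mm, 0.24 kg, free to slide on the bed. It lies along the fence (within 0.02 rad), on its -y side, with a gap of 19 to 23 mm between them. Beyond it the bed is free for about 75 mm towards -y, from where it can be pushed.
- jig_tight: The other jig, the same plate and fence (same sizes and axes, also turned within 0.22 rad), whose bar is tacked in place with a gap of only 8 mm: too narrow for the spacer. Not to be touched. Origin: centre of its underside.
- bar_tight_mid (a point): Centre of the tacked aluminium bar on the tight jig (140 x 25 x 25 mm, fixed).
- spacer_mid (a point): Centre of the loose steel spacer, half-way up (29 mm above its foot): blade 90 (x) x 15 (y) x 30 mm high, and on the middle of it an upright orange grip tab 36 (x) x 15 (y) mm reaching to 58 mm above the foot. 0.2 to 0.4 kg. It starts standing on the bench between the jigs. Grip the tab across y, above the height of the fence and bar (25 mm). Its two ends are alike.
- chip_0_wide_mid (a point): Middle of a loose brass chip, 17 x 11 x 11 mm, on the apron of the wide jig; 5 mm above the chip's underside. Off the bed means fallen to the bench beside the jig.
- chip_1_wide_mid (a point): Middle of the second loose brass chip on the apron of the wide jig, the same.
- chip_0_tight_mid (a point): Middle of a like chip on the tight jig, to be left alone.
- chip_1_tight_mid (a point): Middle of the second chip on the tight jig, to be left alone.
- flange: Loose steel ring, 69 mm across, 8 mm thick, lying on the bench behind the spacer; to be left alone. Origin: centre of its underside. Also keep clear of the fixed bead roller (black head on a white box, some 0.3 m high) at the bench's front left corner: the hand may start right beside it, so rise straight up to 0.4 m or more before moving sideways.
There are look-alikes about, which are no part of the job. Leave any pink or red look-alike of the part that bears spacer_mid alone.

How it is judged (in metres and radians):
On the way, in this order (a step that is already met when the one before it is completed fails the run):
1. the spacer is picked up in the fingers (height (world z) of spacer_mid above 0.05 m and contact force between the fingers and spacer above 1 N), for 0.1 s.
2. both chips are wiped off the wide jig's bed while the spacer is held (height (world z) of each of chip_0_wide_mid, chip_1_wide_mid below 0.015 m and contact force between the fingers and spacer above 1 N), for 0.2 s.
3. the spacer stands on the bed inside the wide gap, not sticking out past the fence (x of spacer_mid in the frame of fence_wide between -0.025 and 0.025 m and y of spacer_mid in the frame of fence_wide between -0.032 and -0.014 m and z of spacer_mid in the frame of fence_wide between 0.024 and 0.034 m and angle between the x axis of spacer_mid and the x axis of fence_wide, either way round below 0.2 rad), for 0.2 s.
At the end, for the whole second after the job is handed in: Both chips off the wide jig's bed; spacer let go, upright on the bed between fence and bar, spacer and bar within 25 mm of the fence's middle lengthways and parallel to it (0.05 rad); fingers pressing the bar, more than 2 N passing from fingers to bar, to spacer, to fence (height (world z) of each of chip_0_wide_mid, chip_1_wide_mid below 0.015 m and x of spacer_mid in the frame of fence_wide between -0.025 and 0.025 m and y of spacer_mid in the frame of fence_wide between -0.032 and -0.014 m and z of spacer_mid in the frame of fence_wide between 0.024 and 0.034 m and angle between the x axis of each of spacer_mid, bar_mid and the x axis of fence_wide, either way round below 0.05 rad and angle between spacer_mid's own z axis and vertical below 0.08 rad and z of bar_mid in the frame of fence_wide between 0.009 and 0.016 m and x of bar_mid in the frame of fence_wide between -0.025 and 0.025 m and y of bar_mid in the frame of fence_wide between -0.041 and -0.034 m and contact force between the fingers and spacer below 0.5 N and contact force between the fingers and bar above 2 N and contact force between bar and spacer above 2 N and contact force between spacer and fence_wide above 2 N); the arm keeps its last pose, push and grip.
It fails at once if the fingers touch one of the chips to be wiped (contact force between the fingers and chip_0_wide above 0.3 N or contact force between the fingers and chip_1_wide above 0.3 N).
It fails at once if the spacer or the arm touches the tight jig (contact force between any of spacer, the arm, the fingers and jig_tight above 1 N).
It fails at once if the chips on the tight jig or the steel ring are disturbed (distance of any of chip_0_tight_mid, chip_1_tight_mid, flange from where it was at the start of the episode above 0.02 m).
It also fails if it takes over 59 s, if anything falls off the work surface, if the arm or the gripper's body presses on something with over 40 N, if the wrist force passes 120 N, or if a joint passes its speed limit or range.

### The arm

A 6-joint arm with a two-finger parallel gripper is mounted at the origin on a cart in front of the work surface, level with it; the furniture and walls round the work are solid. World frame = base frame: x ahead of the robot, y to its left, z up, the work surface at z = 0. Lengths are in mm, angles in rad, forces in N, time in s.
With the tool pointing down it reaches from about 350 to 975 mm from the base axis. Payload 7.1 kg.
Tool frame: the origin (TCP) lies at the very end of the fingers, on their centre line; the grasp point (between the pads) lies 19 mm behind it; z points along the fingers, y is the line along which they close (so a half turn about z gives the same grasp; the last joint's range is limited). The gripper opens to 88 mm and grips with 3 to 60 N. Pads are 20 mm wide; open, the fingers measure 115 mm over their backs; the gripper's body (75 mm by 178 mm) begins 61 mm behind the grasp point.
Start: joints at [-1.285, 0.423, 1.63, -0, 1.089, -0.019], TCP at [187.582, -596.169, 222.675] pointing down, gripper open.
Joint ranges: [-3, 3], [-0.9, 2.11], [0.09, 2.58], [-1.31, 4.45], [0.11, 2.69], [-2.54, 2.54]. Speed limits (rad/s): [2.39, 2.39, 3.01, 3.14, 3.14, 3.14].

### API

Orientations are given as a rotation vector (axis times angle).
In Python, from workcell import * gives the robot as it stands.
- The arm moves only by the tool step_arm, never from a script. Its argument "deltas" is a list of rows, each a list of 3 entries, a list of its own where there are three numbers: the shift along the tool's x, y, z in units of 300 mm (1.0 is 300 mm), then the turn, a rotation vector about the tool's x, y, z in units of 1.5 rad (1.0 is 1.5 rad), then the gripper command: -1 is shut, 1 is fully open, values between are in proportion. In form: [[[dx, dy, dz], [rx, ry, rz], gripper], ...]. A call has 1 to 20 rows; each row is the pose to reach, as a shift and turn from the pose commanded when the call began, along the tool's axes at that moment; what a row does not reach only later rows make up. A row lasts 1/12 s, in which the tool goes at most 41.7 mm and 7.16 degrees, less where a joint would pass 70% of its speed; a pose out of reach is approached as far as the arm can. A call with a number of a shift or a turn outside -1 to 1 is refused whole. A call with a gripper value outside its range is refused whole. The fingers move at their own pace and stop on an object; the grip force is fixed at half the most. Time passes only in rows, so rows that repeat a pose let the fingers close. It gives the time, the measured TCP pose, the force, the opening and the grip force at its end, in the units of the state.
- get_obs(): the state, without advancing time (a new reading comes with each control period).
- get_image(name): name is "scene" or "top"; returns a dict with "pixels" (384x512x3 uint8, red, green, blue), "fx", "fy", "cx", "cy" (pixels), "T" (4x4, takes a point from camera to world coordinates). Camera axes: x right, y down, z forward; pixel columns grow to the right and rows downward; lengths in mm; the calibration is good to about 2 mm. A picture is of the moment at which its call begins. There is no depth.
- close_job(): hands the job in; it is judged then, once.
The state is a dict: "t": time; "qpos": joint angles; "qvel": joint speeds; "joint_torque": joint torques, N m; "ee_pos": TCP position; "orientation": TCP orientation; "ft_force": force on the tool from outside, world axes, zero at the start; "moment": the same for the moment, N m; "width": finger opening in mm; "grasp_force": force on a finger pad.
Only numpy, scipy, OpenCV 4.12 (cv2) and the standard library are available. Lean on these libraries where they do the work, as an engineer would, in place of code of your own. Each camera call takes 0.05 s, during which the arm holds its last target. There are 200 camera calls.

## Working session

There is one attempt and no reset: what is moved stays moved. The work goes in short steps, Python scripts to look and compute and a tool call to move; the robot and the scene stay as the last step left them, time stands still between calls to the robot, and variables do not carry over. Pictures are saved under pics/ and viewed, at most 10 in all, crops included, and the job is handed in when it is done.

Besides the shell and the picture viewer there is one more tool, called after "Emit:" by a JSON object that holds its "method" and its "body", one argument or row to a line. step_arm: Moves the arm, as the interface text tells. Its arguments: {"type":"object","properties":{"deltas":{"type":"array","items":{"type":"array"}}},"required":["deltas"]}

```bash
mkdir -p pics; ls
python3 - <<'E'
from workcell import *
import cv2,numpy as np
for n in("scene","top"):
    d=get_image(n);cv2.imwrite(f"pics/{n}0.png",d["pixels"][:,:,::-1]);print(n,d["fx"],d["fy"],d["cx"],d["cy"],np.round(d["T"],4).tolist())
print(get_obs())
E
```

```text
pics
scene 473.14294015926845 473.14294015926845 263.11692573315224 184.6380106075689 [[-0.8666, -0.2768, 0.4153, -161.2388], [-0.4989, 0.5049, -0.7044, 1064.2213], [-0.0147, -0.8176, -0.5757, 939.2612], [0.0, 0.0, 0.0, 1.0]]
top 453.4994194250132 453.4994194250132 254.0251609791165 198.3146623481727 [[0.0041, -0.9857, 0.1684, 305.6522], [-1.0, -0.004, 0.0007, -70.5279], [-0.0001, -0.1684, -0.9857, 1230.8932], [0.0, 0.0, 0.0, 1.0]]
{'t': 0.1, 'qpos': array([-1.28499315e+00,  4.23760143e-01,  1.63056696e+00, -1.86492864e-05,
        1.08863589e+00, -1.90118959e-02]), 'qvel': array([ 0.00086995, -0.00082669, -0.00135583,  0.00050639, -0.00154435,
        0.00250182]), 'joint_torque': array([ 1.89884349e-04, -5.45614815e+01, -2.74324393e+01,  6.44834130e-02,
        1.88144093e-02, -2.26746579e-05]), 'ee_pos': array([ 187.44759128, -595.7156087 ,  222.00043214]), 'orientation': array([-3.10383435e+00, -4.76758519e-01,  3.11866205e-04]), 'ft_force': array([-0.18869474,  0.17440368, -0.55945974]), 'moment': array([ 0.02208549, -0.03005011,  0.0358094 ]), 'grasp_force': 0.0, 'width': 87.78775651973598}
```

View pics/scene0.png

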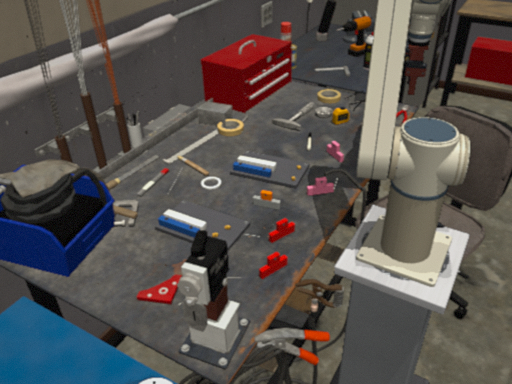

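View pics/top0.png

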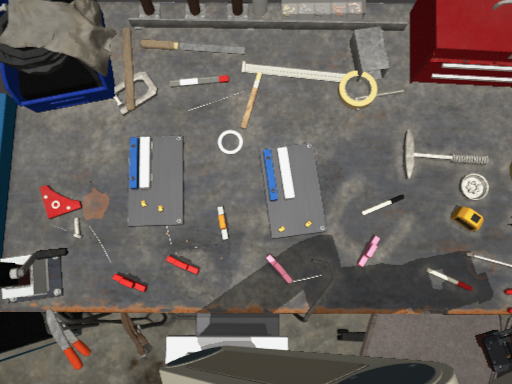

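The top view shows the following:
- **Jigs:** one at about (155,180) with a narrow gap between blue fence and bar, and one at about (293,190) with a visible gap. The right-hand one looks like the wide jig, with chips near (282,229) and (308,224).
- **Spacer candidates:** orange/steel (222,222), pink (279,268) and (369,250), red (130,282) and (182,264). Only the one at (222,222) has an orange grip and stands between the jigs.
- **Steel ring:** at (230,142).

I'll enlarge this area to confirm.

```bash
cat > h.py <<'E'
from workcell import *
import cv2,numpy as np
def ray(d,uv,z):
    T=np.array(d["T"]);uv=np.atleast_2d(uv).astype(float)
    r=np.c_[(uv[:,0]-d["cx"])/d["fx"],(uv[:,1]-d["cy"])/d["fy"],np.ones(len(uv))]@T[:3,:3].T
    return T[:3,3]+r*((z-T[2,3])/r[:,2])[:,None]
def proj(d,p):
    T=np.array(d["T"]);c=(np.atleast_2d(p)-T[:3,3])@T[:3,:3]
    return np.c_[c[:,0]/c[:,2]*d["fx"]+d["cx"],c[:,1]/c[:,2]*d["fy"]+d["cy"]]
def blobs(d,lo,hi,box,amin=8):
    h=cv2.cvtColor(d["pixels"],cv2.COLOR_RGB2HSV);m=cv2.inRange(h,lo,hi)
    k=np.zeros_like(m);x0,y0,x1,y1=box;k[y0:y1,x0:x1]=m[y0:y1,x0:x1]
    cs,_=cv2.findContours(k,cv2.RETR_EXTERNAL,cv2.CHAIN_APPROX_NONE)
    return [c for c in cs if cv2.contourArea(c)>=amin]
E
python3 - <<'E'
from h import *
d=get_image("top")
p=d["pixels"][:,:,::-1]
cv2.imwrite("pics/c1.png",cv2.resize(p[120:250,120:335],None,fx=3.7,fy=3.7,interpolation=cv2.INTER_CUBIC))
for nm,lo,hi,z in(("blue",(100,120,60),(125,255,255),40),("white",(0,0,170),(180,50,255),40),("orange",(8,150,150),(20,255,255),58),("yellow",(20,100,100),(35,255,255),20)):
    for c in blobs(d,lo,hi,(122,120,335,250),6):
        r=cv2.minAreaRect(c);b=cv2.boxPoints(r);w=ray(d,b,z)
        print(nm,np.round(r[0],1),"ctr",np.round(ray(d,r[0],z)[0]),"sizes",[round(np.linalg.norm(w[i]-w[i+1]),1) for i in(0,1)],"corners",np.round(w[:,:2]).tolist())
E
```

```text
blue [270.  174.6] ctr [ 574. -112.   40.] sizes [np.float64(20.1), np.float64(140.7)] corners [[643.0, -92.0], [646.0, -112.0], [507.0, -132.0], [504.0, -112.0]]
blue [133. 163.] ctr [605. 258.  40.] sizes [np.float64(21.8), np.float64(139.0)] corners [[675.0, 272.0], [675.0, 250.0], [536.0, 243.0], [536.0, 265.0]]
white [224.5 234. ] ctr [414.   8.  40.] sizes [np.float64(13.2), np.float64(26.3)] corners [[427.0, 14.0], [427.0, 1.0], [401.0, 1.0], [401.0, 14.0]]
white [178.5 220.5] ctr [449. 130.  40.] sizes [np.float64(7.4), np.float64(7.6)] corners [[449.0, 135.0], [454.0, 130.0], [449.0, 124.0], [444.0, 129.0]]
white [220.1 210.3] ctr [477.  20.  40.] sizes [np.float64(13.5), np.float64(19.5)] corners [[485.0, 29.0], [487.0, 16.0], [468.0, 12.0], [466.0, 25.0]]
white [285.6 172.2] ctr [ 581. -154.   40.] sizes [np.float64(27.4), np.float64(141.1)] corners [[649.0, -130.0], [653.0, -157.0], [514.0, -178.0], [509.0, -151.0]]
white [144. 162.] ctr [607. 228.  40.] sizes [np.float64(27.3), np.float64(139.0)] corners [[678.0, 245.0], [678.0, 217.0], [539.0, 211.0], [539.0, 238.0]]
wh
[... 402 characters left out ...]
[[431.0, -134.0], [439.0, -147.0], [430.0, -152.0], [422.0, -140.0]]
yellow [307.8 223.8] ctr [ 444. -214.   20.] sizes [np.float64(15.4), np.float64(9.4)] corners [[442.0, -205.0], [453.0, -216.0], [446.0, -223.0], [435.0, -212.0]]
yellow [222.  221.5] ctr [449.  16.  20.] sizes [np.float64(24.3), np.float64(5.4)] corners [[437.0, 19.0], [461.0, 19.0], [461.0, 14.0], [437.0, 13.0]]
yellow [160.5 208.5] ctr [484. 183.  20.] sizes [np.float64(8.1), np.float64(13.6)] corners [[490.0, 187.0], [490.0, 179.0], [477.0, 178.0], [477.0, 186.0]]
yellow [143.3 203.1] ctr [498. 230.  20.] sizes [np.float64(10.7), np.float64(16.2)] corners [[503.0, 238.0], [508.0, 229.0], [494.0, 221.0], [489.0, 231.0]]
```

View pics/c1.png

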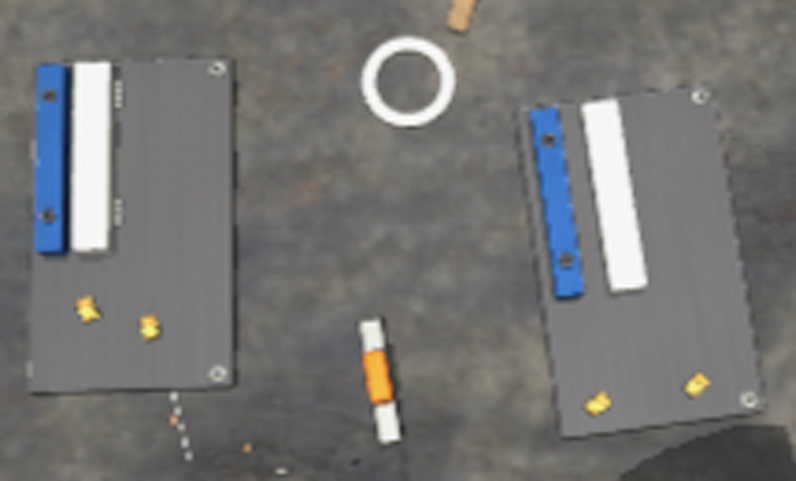

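Gaps confirm it: the right jig (blue fence 270,175, bar 286,172) has a gap of about 20 mm, so it is the wide one. The left jig's gap is about 8 mm. The orange-gripped spacer is at (222,221), and every other candidate is pink or red. The chips to wipe are at (281,229) and (308,224).

From the fence, the jig yaw is about 0.146. I'll rise first, then traverse.

Emit:
{"method": "step_arm", "body": {
  "deltas": [
    [[0,0,-0.67],[0,0,0],1],
    [[0,0,-0.67],[0,0,0],1],
    [[0,0,-0.67],[0,0,0],1],
    [[0,0,-0.67],[0,0,0],1],
    [[0,0,-0.67],[0,0,0],1],
    [[0,0,-0.67],[0,0,0],1],
    [[0.71,-0.84,-0.67],[0,0,0],1],
    [[0.71,-0.84,-0.67],[0,0,0],1],
    [[0.71,-0.84,-0.67],[0,0,0],1],
    [[0.71,-0.84,-0.67],[0,0,0],1],
    [[0.71,-0.84,-0.67],[0,0,0],1],
    [[0.71,-0.84,-0.67],[0,0,0],1],
    [[0.71,-0.84,-0.67],[0,0,0],1],
    [[0.71,-0.84,-0.67],[0,0,0],1],
    [[0.71,-0.84,-0.67],[0,0,0],1],
    [[0.71,-0.84,-0.67],[0,0,0],1]
  ]
}}

```text
t: 1.48
ee_pos: [315.6, -290.3, 423.4]
orientation: [3.104, 0.483, -0.0]
ft_force: [0.1, -0.5, -1.6]
width: 88.2
grasp_force: 0.0
```

```bash
cat >> h.py <<'E'
from scipy.spatial.transform import Rotation as Ro
def go(*targets):  # each x,y,z,yaw(of tool x): prints rows from present pose, untilting too
    o=get_obs();R=Ro.from_rotvec(o["orientation"]);M=R.as_matrix()
    print("t %.2f"%o["t"],"pos",np.round(o["ee_pos"],1),"yaw %.3f"%np.arctan2(M[1,0],M[0,0]),"tilt",np.round(M[:2,2],3),"F",np.round(o["ft_force"],1),"w %.1f g %.1f"%(o["width"],o["grasp_force"]),"q",np.round(o["qpos"],2))
    for x,y,z,a in targets:
        G=Ro.from_euler("z",a)*Ro.from_euler("x",np.pi)
        print([np.round(R.inv().apply(np.array([x,y,z])-o["ee_pos"])/300,3).tolist(),np.round((R.inv()*G).as_rotvec()/1.5,3).tolist()])
E
python3 - <<'E'
from h import *
d=get_image("top");s=get_image("scene")
# spacer yaw from lower long edges: white+orange mask
m=cv2.inRange(cv2.cvtColor(d["pixels"],cv2.COLOR_RGB2HSV),(0,0,150),(180,255,255));k=np.zeros_like(m);k[200:245,210:235]=m[200:245,210:235]
pts=np.argwhere(k)[:,::-1];w=ray(d,pts,32)[:,:2];ev=np.linalg.eigh(np.cov(w.T))[1][:,1];print("blade mean",w.mean(0),np.arctan(ev[1]/ev[0]),np.ptp(w@ev))
c=max(blobs(s,(8,150,150),(20,255,255),(230,170,300,220),4),key=cv2.contourArea);M=cv2.moments(c);uv=[M["m10"]/M["m00"],M["m01"]/M["m00"]]
print("scene orange z45",ray(s,uv,45),uv)
go((444,14,200,.185),(444,14,30.5,.185))
E
```

```text
blade mean [445.19647849  15.44668453] 0.19286919611925055 88.30102316773696
scene orange z45 [[447.98070301  12.58969369  45.        ]] [266.19555555555553, 194.49777777777777]
t 1.58 pos [ 315.  -292.2  423.4] yaw 0.305 tilt [-0. -0.] F [-0.3 -0.7  0.3] w 87.7 g 0.0 q [-0.78 -0.07  1.78 -0.    1.44  0.49]
[[0.717, -0.844, 0.744], [0.0, 0.0, 0.08]]
[[0.717, -0.844, 1.309], [0.0, 0.0, 0.08]]
```

Emit:
{"method": "step_arm", "body": {
  "deltas": [
    [[0.724,-0.844,0.4],[0,0,0.077],1],
    [[0.724,-0.844,0.4],[0,0,0.077],1],
    [[0.724,-0.844,0.4],[0,0,0.077],1],
    [[0.724,-0.844,0.4],[0,0,0.077],1],
    [[0.724,-0.844,0.4],[0,0,0.077],1],
    [[0.724,-0.844,0.4],[0,0,0.077],1],
    [[0.724,-0.844,0.9],[0,0,0.077],1],
    [[0.724,-0.844,0.9],[0,0,0.077],1],
    [[0.724,-0.844,0.9],[0,0,0.077],1],
    [[0.724,-0.844,0.9],[0,0,0.077],1],
    [[0.724,-0.844,0.9],[0,0,0.077],1],
    [[0.724,-0.844,0.9],[0,0,0.077],1],
    [[0.724,-0.844,0.9],[0,0,0.077],1]
  ]
}}

```text
t: 2.67
ee_pos: [445.1, 14.2, 151.4]
orientation: [-3.127, -0.297, 0.01]
ft_force: [-0.5, -0.6, -0.1]
width: 87.4
grasp_force: 0.0
```

Run:
```python
from h import *
s=get_image("scene");cv2.imwrite("pics/s2.png",cv2.resize(s["pixels"][120:260,150:350,::-1],None,fx=4,fy=4,interpolation=cv2.INTER_CUBIC))
go((446.5,14,34,.19))
```

```text
t 2.72 pos [446.3  13.8 153.2] yaw 0.189 tilt [-0.003 -0.   ] F [ 0.3 -0.6  0.4] w 87.7 g 0.0 q [ 0.    0.27  2.06 -0.    0.81  1.39]
[[0.002, -0.0, 0.397], [-0.0, 0.002, -0.001]]
```

View pics/s2.png

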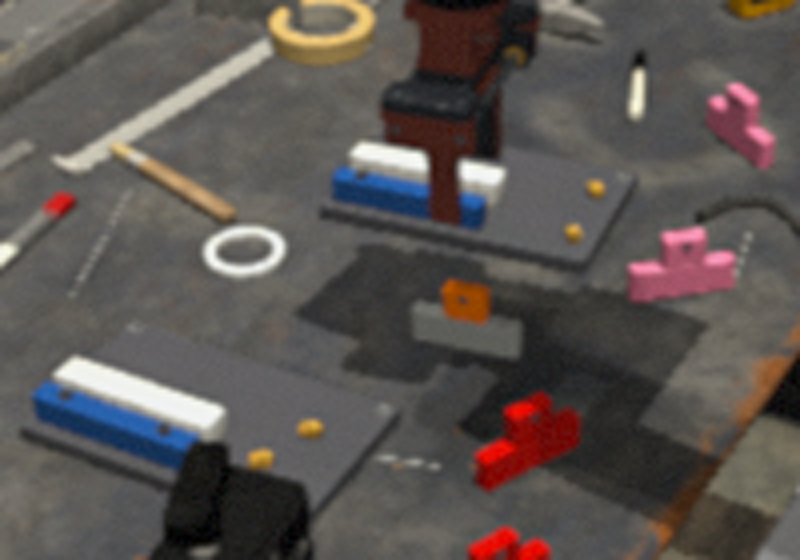

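The hand is above the orange spacer (crop 466,300) with the fingers clear. Descend and grip.

Emit:
{"method": "step_arm", "body": {
  "deltas": [
    [[0.002,0,0.2],[0,0,0],1],
    [[0.002,0,0.3],[0,0,0],1],
    [[0.002,0,0.36],[0,0,0],1],
    [[0.002,0,0.405],[0,0,0],1],
    [[0.002,0,0.405],[0,0,0],1],
    [[0.002,0,0.405],[0,0,0],1],
    [[0.002,0,0.405],[0,0,0],-1],
    [[0.002,0,0.405],[0,0,0],-1],
    [[0.002,0,0.405],[0,0,0],-1],
    [[0.002,0,0.405],[0,0,0],-1],
    [[0.002,0,0.405],[0,0,0],-1],
    [[0.002,0,0.405],[0,0,0],-1],
    [[0.002,0,0.405],[0,0,0],-1],
    [[0.002,0,0.405],[0,0,0],-1]
  ]
}}

```text
t: 3.88
ee_pos: [446.9, 15.0, 32.2]
orientation: [3.127, 0.297, -0.0]
ft_force: [-0.3, 0.5, 0.5]
width: 38.1
grasp_force: 0.0
```

Run:
```python
from h import *
go((446.5,14,120,.19))
```

```text
t 3.88 pos [446.9  15.   32.2] yaw 0.190 tilt [-0. -0.] F [-0.3  0.5  0.5] w 38.1 g 0.0 q [ 0.01  0.51  2.12 -0.    0.51  1.39]
[[-0.002, 0.003, -0.293], [0.0, 0.0, -0.0]]
```

Emit:
{"method": "step_arm", "body": {
  "deltas": [
    [[0,0,0],[0,0,0],-1],
    [[0,0,0],[0,0,0],-1],
    [[0,0,0],[0,0,0],-1],
    [[0,0,0],[0,0,0],-1],
    [[0,0,0],[0,0,0],-1],
    [[0,0,0],[0,0,0],-1],
    [[0,0,0],[0,0,0],-1],
    [[0,0,0],[0,0,0],-1],
    [[0,0,-0.05],[0,0,0],-1],
    [[0,0,-0.12],[0,0,0],-1],
    [[0,0,-0.2],[0,0,0],-1],
    [[0,0,-0.3],[0,0,0],-1],
    [[0,0,-0.3],[0,0,0],-1],
    [[0,0,-0.3],[0,0,0],-1]
  ]
}}

```text
t: 5.05
ee_pos: [447.9, 15.0, 123.3]
orientation: [3.127, 0.297, 0.005]
ft_force: [-1.0, -0.4, -3.2]
width: 14.9
grasp_force: 30.0
```

Run:
```python
from h import *
d=get_image("top")
# apron + chips, unobstructed
for c in blobs(d,(20,100,100),(35,255,255),(260,205,325,245),6):
    r=cv2.minAreaRect(c);print("chip",np.round(ray(d,r[0],21)[0],1))
s=get_image("scene")
for c in blobs(s,(15,120,120),(35,255,255),(280,160,310,185),3):
    r=cv2.minAreaRect(c);print("chip scene",np.round(ray(s,r[0],20)[0],1),r[0])
cv2.imwrite("pics/t3.png",cv2.resize(d["pixels"][130:260,150:340,::-1],None,fx=4,fy=4,interpolation=cv2.INTER_CUBIC))
j=np.array([537.5,-172.9]);u=np.array([np.cos(.146),np.sin(.146)]);v=np.array([-u[1],u[0]])
W=lambda x,y:(j+x*u+y*v)
print("corners px",np.round(proj(d,[[*W(-125,75),15],[*W(-125,-75),15],[*W(125,-75),15]])))
a=.146+np.pi/2
p=W(-75,-27);go((*p,130,a),(*p,48.5,a))
```

```text
chip [ 429.6 -142.4   21. ]
chip [ 443.8 -213.9   21. ]
chip scene [ 432.9 -147.1   20. ] (293.0, 177.5)
chip scene [ 447.3 -218.5   20. ] (298.5, 166.5)
corners px [[272. 239.]
 [327. 231.]
 [312. 142.]]
t 5.15 pos [446.2  14.9 121.4] yaw 0.189 tilt [-0.001 -0.   ] F [-0.6  0.  -2.1] w 15.0 g 30.0 q [0.01 0.33 2.09 0.   0.73 1.39]
[[-0.073, 0.751, -0.029], [-0.001, 0.0, -1.018]]
[[-0.072, 0.751, 0.243], [-0.001, 0.0, -1.018]]
```

View pics/t3.png

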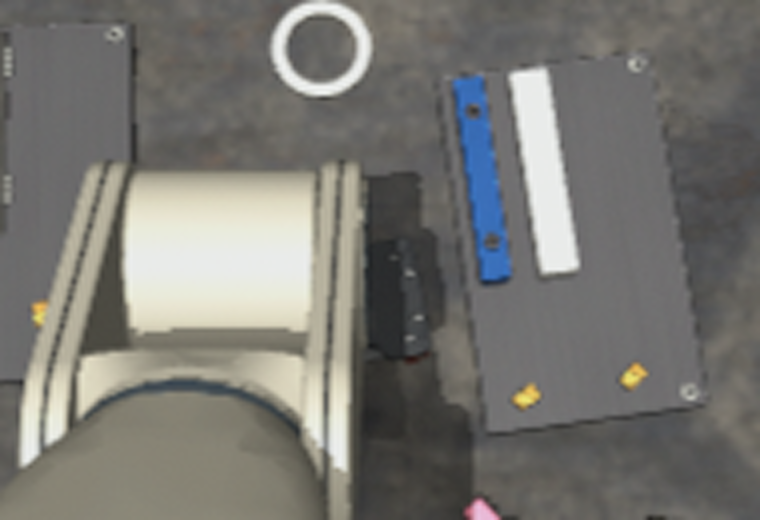

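The spacer is gripped: opening 15 mm, 30 N on the pads. The jig corners match the prediction and the chips are where I measured them. Move above the bed behind chip 1, turning the blade crosswise.

Emit:
{"method": "step_arm", "body": {
  "deltas": [
    [[-0.057,0.1,-0.05],[0,0,-0.08],-1],
    [[-0.057,0.2,-0.05],[0,0,-0.16],-1],
    [[-0.057,0.3,-0.05],[0,0,-0.24],-1],
    [[-0.057,0.4,-0.05],[0,0,-0.32],-1],
    [[-0.057,0.5,-0.05],[0,0,-0.4],-1],
    [[-0.057,0.6,-0.05],[0,0,-0.48],-1],
    [[-0.057,0.7,-0.05],[0,0,-0.56],-1],
    [[-0.057,0.754,-0.05],[0,0,-0.64],-1],
    [[-0.057,0.754,-0.05],[0,0,-0.72],-1],
    [[-0.057,0.754,-0.05],[0,0,-0.8],-1],
    [[-0.057,0.754,-0.05],[0,0,-0.88],-1],
    [[-0.057,0.754,-0.05],[0,0,-0.96],-1],
    [[-0.057,0.754,-0.05],[0,0,-1.0],-1],
    [[-0.057,0.754,-0.05],[0,0,-1.0],-1],
    [[-0.057,0.754,-0.05],[0,0,-1.0],-1]
  ]
}}

```text
t: 6.4
ee_pos: [471.8, -210.0, 135.6]
orientation: [-2.087, -2.345, 0.001]
ft_force: [-0.4, 0.4, -2.2]
width: 14.6
grasp_force: 30.0
```

```bash
cat >> h.py <<'E'
j=np.array([537.5,-172.9]);u=np.array([np.cos(.146),np.sin(.146)]);v=np.array([-u[1],u[0]])
W=lambda x,y:(j+x*u+y*v)
E
python3 - <<'E'
from h import *
a=.146+np.pi/2
go((*W(-70,-28),70,a),(*W(-70,-28),48.8,a),(*W(-140,-28),48.8,a))
E
```

```text
t 6.40 pos [ 471.8 -210.   135.6] yaw 1.687 tilt [-0.003  0.001] F [-0.4  0.4 -2.2] w 14.6 g 30.0 q [-0.44  0.39  1.93  0.    0.82 -0.56]
[[-0.003, 0.002, 0.219], [-0.002, -0.001, -0.02]]
[[-0.003, 0.002, 0.289], [-0.002, -0.001, -0.02]]
[[-0.01, -0.231, 0.29], [-0.002, -0.001, -0.02]]
```

Emit:
{"method": "step_arm", "body": {
  "deltas": [
    [[-0.003,0.002,0.12],[0,0,-0.02],-1],
    [[-0.003,0.002,0.2],[0,0,-0.02],-1],
    [[-0.003,0.002,0.25],[0,0,-0.02],-1],
    [[-0.003,0.002,0.289],[0,0,-0.02],-1],
    [[-0.003,0.002,0.289],[0,0,-0.02],-1],
    [[-0.003,0.002,0.289],[0,0,-0.02],-1],
    [[-0.004,-0.03,0.289],[0,0,-0.02],-1],
    [[-0.005,-0.06,0.289],[0,0,-0.02],-1],
    [[-0.006,-0.09,0.289],[0,0,-0.02],-1],
    [[-0.007,-0.12,0.289],[0,0,-0.02],-1],
    [[-0.008,-0.15,0.289],[0,0,-0.02],-1],
    [[-0.009,-0.18,0.289],[0,0,-0.02],-1],
    [[-0.01,-0.21,0.289],[0,0,-0.02],-1],
    [[-0.01,-0.235,0.289],[0,0,-0.02],-1],
    [[-0.01,-0.235,0.289],[0,0,-0.02],-1],
    [[-0.01,-0.235,0.2],[0,0,-0.02],-1],
    [[-0.01,-0.235,0.1],[0,0,-0.02],-1],
    [[-0.01,-0.235,0.1],[0,0,-0.02],-1]
  ]
}}

```text
t: 7.9
ee_pos: [405.7, -223.3, 111.0]
orientation: [2.046, 2.375, 0.002]
ft_force: [1.0, -0.1, -2.5]
width: 15.0
grasp_force: 30.0
```

Run:
```python
from h import *
a=.146+np.pi/2
go((*W(-70,43),105,a),(*W(-70,43),48.8,a),(*W(-140,43),48.8,a))
s=get_image("scene");d=get_image("top")
cv2.imwrite("pics/s4.png",np.hstack([cv2.resize(q["pixels"][b[1]:b[1]+120,b[0]:b[0]+110,::-1],None,fx=3.6,fy=4,interpolation=cv2.INTER_CUBIC) for q,b in((s,(230,130)),(d,(235,160)))]))
```

```text
t 7.90 pos [ 405.7 -223.3  111. ] yaw 1.719 tilt [ 0.006 -0.003] F [ 1.  -0.1 -2.5] w 15.0 g 30.0 q [-0.53  0.37  2.06  0.    0.71 -0.68]
[[0.245, 0.226, 0.02], [0.004, 0.003, 0.002]]
[[0.246, 0.225, 0.207], [0.004, 0.003, 0.002]]
[[0.246, -0.008, 0.206], [0.004, 0.003, 0.002]]
```

View pics/s4.png

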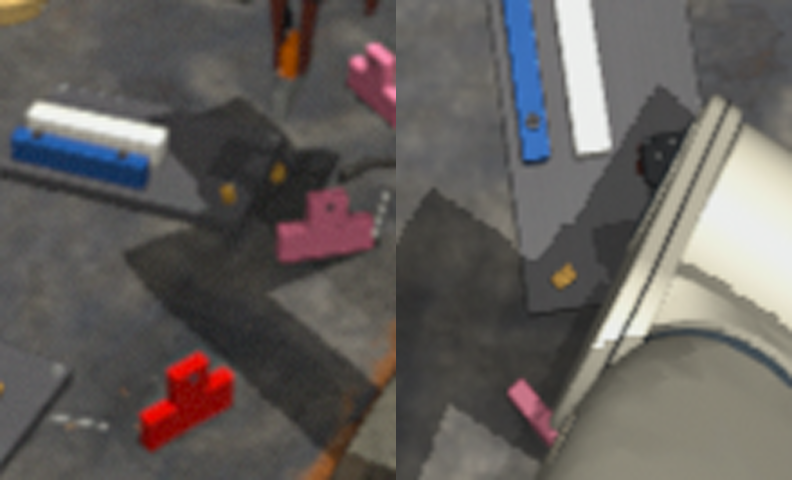

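Chip 1 has moved to scene pixel about (307,173), at the front edge. Chip 0 is still on the bed. I'll run the second sweep and then check both.

Emit:
{"method": "step_arm", "body": {
  "deltas": [
    [[0.1,0.1,0.0],[0,0,0],-1],
    [[0.2,0.2,0.0],[0,0,0],-1],
    [[0.246,0.225,0.0],[0,0,0],-1],
    [[0.246,0.225,0.08],[0,0,0],-1],
    [[0.246,0.225,0.15],[0,0,0],-1],
    [[0.246,0.225,0.206],[0,0,0],-1],
    [[0.246,0.225,0.206],[0,0,0],-1],
    [[0.246,0.225,0.206],[0,0,0],-1],
    [[0.246,0.2,0.206],[0,0,0],-1],
    [[0.246,0.17,0.206],[0,0,0],-1],
    [[0.246,0.14,0.206],[0,0,0],-1],
    [[0.246,0.11,0.206],[0,0,0],-1],
    [[0.246,0.08,0.206],[0,0,0],-1],
    [[0.246,0.05,0.206],[0,0,0],-1],
    [[0.246,0.02,0.206],[0,0,0],-1],
    [[0.246,-0.01,0.206],[0,0,0],-1],
    [[0.246,-0.01,0.206],[0,0,0],-1],
    [[0.246,-0.01,0.1],[0,0,0],-1],
    [[0.246,-0.01,0.0],[0,0,0],-1],
    [[0.246,-0.01,0.0],[0,0,0],-1]
  ]
}}

```text
t: 9.67
ee_pos: [391.9, -150.4, 110.8]
orientation: [2.047, 2.375, 0.004]
ft_force: [1.4, -0.1, -2.0]
width: 15.0
grasp_force: 30.0
```

Run:
```python
from h import *
a=.146
f=W(45,55)
go((*W(-20,30),125,a),)
s=get_image("scene")
for c in blobs(s,(12,100,70),(35,255,255),(265,150,345,215),3):
    r=cv2.minAreaRect(c)
    for z in(5,20):
        w=ray(s,r[0],z)[0];e=w[:2]-j;print("chip?",np.round(r[0]),cv2.contourArea(c),"z",z,np.round(w),"jig",np.round([e@u,e@v]))
cv2.imwrite("pics/s5.png",cv2.resize(s["pixels"][130:250,230:390,::-1],None,fx=4.5,fy=4.5,interpolation=cv2.INTER_CUBIC))
```

```text
t 9.67 pos [ 391.9 -150.4  110.8] yaw 1.719 tilt [ 0.007 -0.003] F [ 1.4 -0.1 -2. ] w 15.0 g 30.0 q [-0.39  0.32  2.15  0.    0.67 -0.54]
[[-0.046, 0.403, -0.045], [0.005, -0.001, 1.049]]
chip? [341. 212.] 24.5 z 5 [223. -70.   5.] jig [-296.  148.]
chip? [341. 212.] 24.5 z 20 [217. -51.  20.] jig [-299.  167.]
chip? [300. 184.] 8.0 z 5 [ 403. -147.    5.] jig [-129.   46.]
chip? [300. 184.] 8.0 z 20 [ 394. -127.   20.] jig [-135.   66.]
chip? [307. 173.] 14.0 z 5 [ 415. -218.    5.] jig [-128.  -27.]
chip? [307. 173.] 14.0 z 20 [ 406. -197.   20.] jig [-134.   -5.]
chip? [304. 154.] 30.0 z 5 [ 476. -324.    5.] jig [ -83. -140.]
chip? [304. 154.] 30.0 z 20 [ 466. -301.   20.] jig [ -90. -117.]
```

View pics/s5.png

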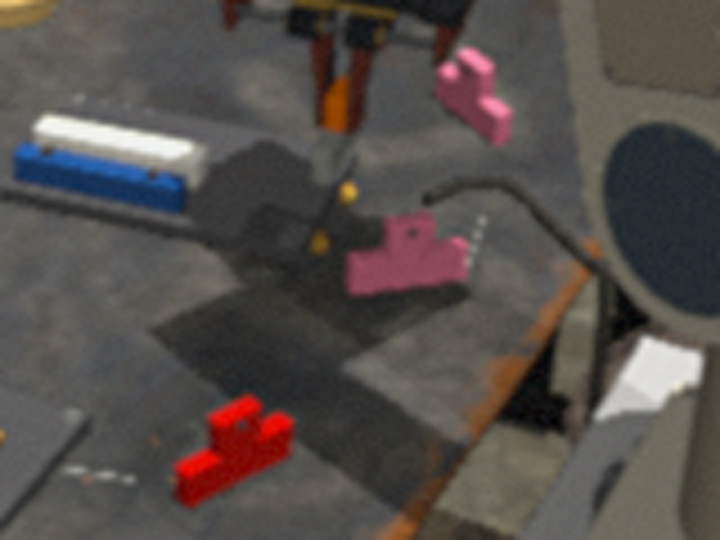

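Both chips are on the bench just past the front edge. Cast at z = 5, their jig y comes out at 46 and -27, which matches where they were pushed; cast at z = 20 it does not. Next I'll refine the gap edges from the first top image and move above the gap.

Run:
```python
from h import *
d=get_image("top");im=cv2.imread("pics/top0.png").astype(np.float32)
f=W(45,55);ys=np.arange(-70,25,.25)
for x0 in(-45,0,45):
    xs=np.arange(x0-12,x0+13,2.)
    P=np.array([[*(f+x*u+y*v),40] for x in xs for y in ys]);q=proj(d,P).astype(np.float32)
    s=cv2.remap(im,q[:,0].reshape(len(xs),-1),q[:,1].reshape(len(xs),-1),cv2.INTER_LINEAR)
    s=np.median(s,0);B=s[:,0]-s[:,2];Rr=s[:,2]
    bl=ys[B>.5*B.max()];wh=ys[Rr>.5*(Rr.max()+np.median(Rr[(ys>-28)&(ys<-14)]))]
    print(x0,"fence",bl.min(),bl.max(),"bar",wh.min(),wh.max(), "gap profile",np.round(Rr[(ys>-34)&(ys<-8)][::8]))
go((*W(45,35),125,.146))
```

```text
-45 fence -10.5 9.5 bar -55.75 -29.75 gap profile [245. 228. 184. 121. 114. 122. 125. 124. 123. 123. 120. 105.  83.]
0 fence -10.5 9.25 bar -55.5 -30.0 gap profile [243. 229. 179. 135. 117. 125. 126. 125. 125. 126. 118. 102.  79.]
45 fence -11.0 9.0 bar -55.75 -30.0 gap profile [245. 228. 182. 129. 117. 124. 125. 125. 125. 125. 118. 101.  77.]
t 9.77 pos [ 390.2 -149.6  108. ] yaw 1.719 tilt [ 0.003 -0.001] F [-0.4  0.4 -2.9] w 14.8 g 30.0 q [-0.39  0.32  2.15  0.    0.66 -0.54]
[[-0.033, 0.625, -0.055], [0.002, -0.001, 1.049]]
```

Emit:
{"method": "step_arm", "body": {
  "deltas": [
    [[-0.033,0.05,-0.055],[0,0,0.08],-1],
    [[-0.033,0.1,-0.055],[0,0,0.16],-1],
    [[-0.033,0.15,-0.055],[0,0,0.24],-1],
    [[-0.033,0.2,-0.055],[0,0,0.32],-1],
    [[-0.033,0.25,-0.055],[0,0,0.4],-1],
    [[-0.033,0.3,-0.055],[0,0,0.48],-1],
    [[-0.033,0.35,-0.055],[0,0,0.56],-1],
    [[-0.033,0.4,-0.055],[0,0,0.64],-1],
    [[-0.033,0.45,-0.055],[0,0,0.72],-1],
    [[-0.033,0.5,-0.055],[0,0,0.8],-1],
    [[-0.033,0.55,-0.055],[0,0,0.88],-1],
    [[-0.033,0.6,-0.055],[0,0,0.96],-1],
    [[-0.033,0.625,-0.055],[0,0,1.0],-1],
    [[-0.033,0.625,-0.055],[0,0,1.0],-1],
    [[-0.033,0.625,-0.055],[0,0,1.0],-1]
  ]
}}

```text
t: 11.02
ee_pos: [575.1, -130.8, 121.8]
orientation: [-3.121, -0.348, 0.004]
ft_force: [-0.2, 0.0, -0.9]
width: 14.8
grasp_force: 30.0
```

Run:
```python
from h import *
go((*W(45,34.5),125,.142),(*W(45,34.5),80,.142))
```

```text
t 11.02 pos [ 575.1 -130.8  121.8] yaw 0.222 tilt [-0.003  0.001] F [-0.2  0.  -0.9] w 14.8 g 30.0 q [-0.24  0.5   1.77 -0.    0.87  1.11]
[[0.005, 0.006, -0.011], [-0.001, 0.002, 0.053]]
[[0.006, 0.006, 0.139], [-0.001, 0.002, 0.053]]
```

Emit:
{"method": "step_arm", "body": {
  "deltas": [
    [[0.006,0.006,0.05],[0,0,0.053],-1],
    [[0.006,0.006,0.1],[0,0,0.053],-1],
    [[0.006,0.006,0.139],[0,0,0.053],-1],
    [[0.006,0.006,0.139],[0,0,0.053],-1],
    [[0.006,0.006,0.139],[0,0,0.053],-1],
    [[0.006,0.006,0.139],[0,0,0.053],-1]
  ]
}}

```text
t: 11.52
ee_pos: [578.1, -132.7, 82.2]
orientation: [-3.134, -0.22, 0.0]
ft_force: [1.2, -0.2, -1.9]
width: 14.4
grasp_force: 30.0
```

Run:
```python
from h import *
go((*W(45,34.5),69,.142),(*W(45,34.5),49,.142))
d=get_image("top");s=get_image("scene")
cv2.imwrite("pics/g6.png",np.hstack([cv2.resize(q["pixels"][b[1]:b[1]+100,b[0]:b[0]+80,::-1],None,fx=5,fy=5,interpolation=cv2.INTER_CUBIC) for q,b in((s,(225,125)),(d,(245,130)))]))
```

```text
t 11.52 pos [ 578.1 -132.7   82.2] yaw 0.140 tilt [-0.  0.] F [ 1.2 -0.2 -1.9] w 14.4 g 30.0 q [-0.25  0.57  1.78  0.    0.79  1.18]
[[-0.003, -0.002, 0.044], [-0.0, 0.0, -0.001]]
[[-0.003, -0.002, 0.111], [-0.0, 0.0, -0.001]]
```

View pics/g6.png

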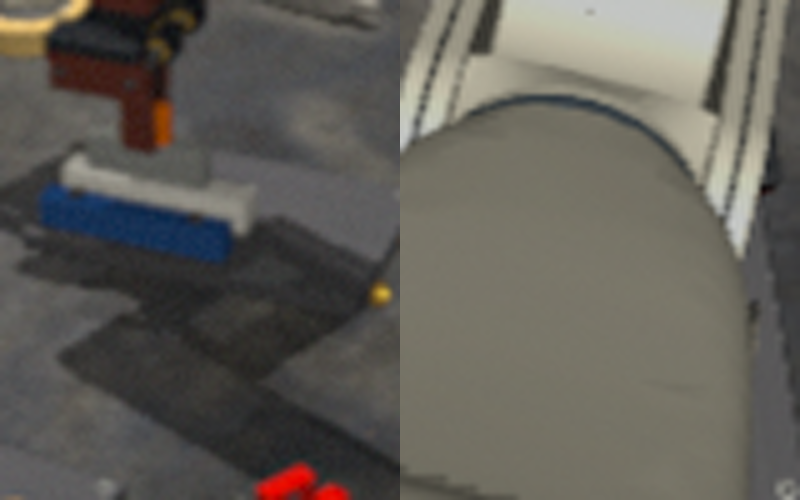

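The scene view shows the blade over the gap, centred lengthways on the fence: blade 85–210 against fence 42–232 in crop pixels. The top view is blocked by the arm. I'll descend gently to about 5 mm inside the gap and check the force.

Emit:
{"method": "step_arm", "body": {
  "deltas": [
    [[-0.003,-0.002,0.015],[0,0,0],-1],
    [[-0.003,-0.002,0.027],[0,0,0],-1],
    [[-0.003,-0.002,0.037],[0,0,0],-1],
    [[-0.003,-0.002,0.047],[0,0,0],-1],
    [[-0.003,-0.002,0.05],[0,0,0],-1],
    [[-0.003,-0.002,0.05],[0,0,0],-1]
  ]
}}

```text
t: 12.12
ee_pos: [577.0, -132.1, 66.5]
orientation: [-3.134, -0.219, 0.001]
ft_force: [-0.8, -0.6, -2.0]
width: 14.6
grasp_force: 30.0
```

Run:
```python
from h import *
go((*W(45,34.5),58,.142),(*W(45,34.5),48.5,.142))
```

```text
t 12.12 pos [ 577.  -132.1   66.5] yaw 0.140 tilt [-0.001  0.   ] F [-0.8 -0.6 -2. ] w 14.6 g 30.0 q [-0.25  0.59  1.79  0.    0.76  1.19]
[[-0.0, 0.001, 0.028], [-0.0, 0.0, -0.001]]
[[-0.0, 0.001, 0.06], [-0.0, 0.0, -0.001]]
```

It's in the gap with no contact force. Lower it to the bed.

Emit:
{"method": "step_arm", "body": {
  "deltas": [
    [[0,0.001,0.015],[0,0,0],-1],
    [[0,0.001,0.03],[0,0,0],-1],
    [[0,0.001,0.045],[0,0,0],-1],
    [[0,0.001,0.055],[0,0,0],-1],
    [[0,0.001,0.063],[0,0,0],-1],
    [[0,0.001,0.065],[0,0,0],-1],
    [[0,0.001,0.065],[0,0,0],-1],
    [[0,0.001,0.065],[0,0,0],-1]
  ]
}}

```text
t: 12.78
ee_pos: [577.3, -132.4, 47.5]
orientation: [3.134, 0.219, 0.0]
ft_force: [-0.1, -0.1, -2.1]
width: 15.2
grasp_force: 30.0
```

Run:
```python
from h import *
go((*W(45,34.5),48.5,.142))
```

```text
t 12.78 pos [ 577.3 -132.4   47.5] yaw 0.140 tilt [0. 0.] F [-0.1 -0.1 -2.1] w 15.2 g 30.0 q [-0.25  0.62  1.79  0.    0.73  1.19]
[[-0.001, -0.001, -0.003], [0.0, -0.0, -0.001]]
```

Emit:
{"method": "step_arm", "body": {
  "deltas": [
    [[0,0,0.004],[0,0,0],-1],
    [[0,0,0.004],[0,0,0],-1],
    [[0,0,0.004],[0,0,0],-1],
    [[0,0,0.004],[0,0,0],0],
    [[0,0,0.004],[0,0,0],0],
    [[0,0,0.004],[0,0,0],0],
    [[0,0,0.004],[0,0,0],0],
    [[0,0,0.004],[0,0,0],0],
    [[0,0,0.004],[0,0,0],0],
    [[0,0,-0.1],[0,0,0],0],
    [[0,0,-0.2],[0,0,0],0],
    [[0,0,-0.3],[0,0,0],0],
    [[0,0,-0.3],[0,0,0],0],
    [[0,0,-0.3],[0,0,0],0]
  ]
}}

```text
t: 13.95
ee_pos: [578.5, -132.7, 139.3]
orientation: [3.133, 0.219, 0.006]
ft_force: [-0.8, 0.1, -0.5]
width: 43.9
grasp_force: 0.0
```

Run:
```python
from h import *
go((*W(47,-40),135,.142),(*W(47,-40),25,.142),(*W(47,-40),25,.142+np.pi/2))
s=get_image("scene")
c=max(blobs(s,(8,130,100),(20,255,255),(225,125,300,190),2),key=cv2.contourArea);r=cv2.minAreaRect(c);w=ray(s,r[0],15+44)[0];e=w[:2]-W(45,55);print("spacer in fence frame",r[0],w,e@u,e@v)
cv2.imwrite("pics/g7.png",cv2.resize(s["pixels"][125:225,220:320,::-1],None,fx=6,fy=6,interpolation=cv2.INTER_CUBIC))
```

```text
t 13.95 pos [ 578.5 -132.7  139.3] yaw 0.140 tilt [ 0.004 -0.001] F [-0.8  0.1 -0.5] w 43.9 g 0.0 q [-0.25  0.48  1.76  0.    0.9   1.19]
[[0.003, 0.246, 0.015], [0.001, -0.002, -0.001]]
[[0.002, 0.245, 0.381], [0.001, -0.002, -0.001]]
[[0.002, 0.245, 0.381], [0.003, -0.001, -1.049]]
spacer in fence frame (254.50001525878906, 159.0) [ 578.0379845  -133.55891179   59.        ] 0.830112402511038 -21.97500633938029
```

View pics/g7.png

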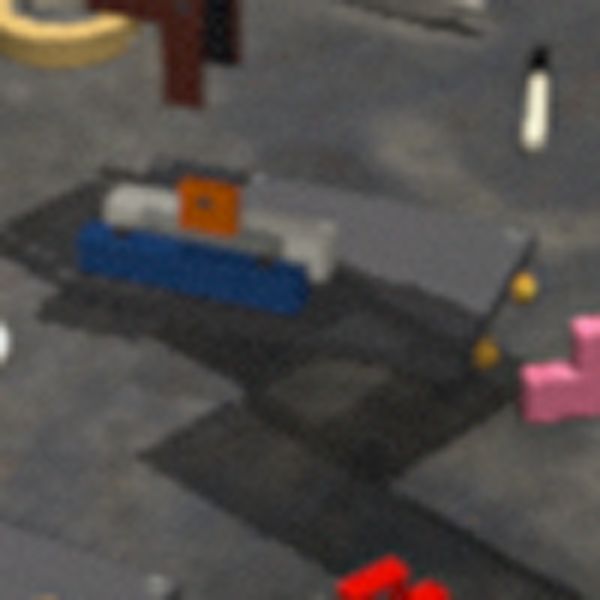

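The spacer stands in the gap with the fingers free of it (orange tab at px 254,159, fence frame about (1,-22)). Both chips are off the bed. Next I'll move behind the bar, turn the open fingers along it so both push, and lower.

Emit:
{"method": "step_arm", "body": {
  "deltas": [
    [[0,0.08,0],[0,0,-0.08],1],
    [[0,0.16,0],[0,0,-0.16],1],
    [[0,0.24,0],[0,0,-0.24],1],
    [[0,0.24,0],[0,0,-0.32],1],
    [[0,0.24,0],[0,0,-0.4],1],
    [[0,0.24,0],[0,0,-0.48],1],
    [[0,0.24,0],[0,0,-0.56],1],
    [[0,0.24,0],[0,0,-0.64],1],
    [[0,0.24,0],[0,0,-0.72],1],
    [[0,0.24,0],[0,0,-0.8],1],
    [[0,0.24,0],[0,0,-0.88],1],
    [[0,0.24,0],[0,0,-0.96],1],
    [[0,0.24,0],[0,0,-1.0],1],
    [[0,0.24,0],[0,0,-1.0],1],
    [[0,0.24,0],[0,0,-1.0],1]
  ]
}}

```text
t: 15.25
ee_pos: [586.4, -203.4, 135.9]
orientation: [-2.144, -2.293, 0.002]
ft_force: [0.3, 0.3, 0.3]
width: 87.8
grasp_force: 0.0
```

Run:
```python
from h import *
a=.142+np.pi/2
go((*W(46,-38),60,a),(*W(46,-38),23,a),(*W(46,-20),23,a))
```

```text
t 15.25 pos [ 586.4 -203.4  135.9] yaw 1.638 tilt [-0.002  0.001] F [0.3 0.3 0.3] w 87.8 g 0.0 q [-0.35  0.52  1.7   0.    0.93 -0.42]
[[-0.002, 0.008, 0.253], [-0.002, -0.001, -0.05]]
[[-0.002, 0.008, 0.376], [-0.002, -0.001, -0.05]]
[[0.058, 0.003, 0.376], [-0.002, -0.001, -0.05]]
```

Emit:
{"method": "step_arm", "body": {
  "deltas": [
    [[-0.002,0.008,0.1],[0,0,-0.05],1],
    [[-0.002,0.008,0.2],[0,0,-0.05],1],
    [[-0.002,0.008,0.28],[0,0,-0.05],1],
    [[-0.002,0.008,0.34],[0,0,-0.05],1],
    [[-0.002,0.008,0.376],[0,0,-0.05],1],
    [[-0.002,0.008,0.376],[0,0,-0.05],1],
    [[-0.002,0.008,0.376],[0,0,-0.05],1],
    [[0.02,0.006,0.376],[0,0,-0.05],1],
    [[0.04,0.004,0.376],[0,0,-0.05],1],
    [[0.04,0.004,0.376],[0,0,-0.05],1],
    [[0.04,0.004,0.376],[0,0,-0.05],1]
  ]
}}

```text
t: 16.17
ee_pos: [588.2, -191.2, 25.7]
orientation: [2.054, 2.375, 0.001]
ft_force: [0.2, 0.2, 0.4]
width: 88.1
grasp_force: 0.0
```

```bash
cat > st.py <<'E'
from h import *
o=get_obs();e=o["ee_pos"][:2]-W(45,55);print("fence frame tcp",e@u,e@v,"F jig",o["ft_force"][:2]@u,o["ft_force"][:2]@v,o["ft_force"][2])
go((*W(46,-10),23,.142+np.pi/2))
E
python3 st.py
```

```text
fence frame tcp 2.461996845535282 -80.49750741647267 F jig 0.24632730203355652 0.12665166079950993 0.41941638218257443
t 16.17 pos [ 588.2 -191.2   25.7] yaw 1.716 tilt [ 0.001 -0.   ] F [0.2 0.2 0.4] w 88.1 g 0.0 q [-0.33  0.68  1.74  0.    0.72 -0.48]
[[0.052, -0.005, 0.009], [0.001, 0.0, 0.002]]
```

Emit:
{"method": "step_arm", "body": {
  "deltas": [
    [[0.02,-0.002,0.005],[0,0,0],1],
    [[0.03,-0.003,0.005],[0,0,0],1],
    [[0.036,-0.004,0.005],[0,0,0],1],
    [[0.042,-0.004,0.005],[0,0,0],1],
    [[0.047,-0.005,0.005],[0,0,0],1],
    [[0.052,-0.005,0.005],[0,0,0],1],
    [[0.056,-0.006,0.005],[0,0,0],1],
    [[0.06,-0.006,0.005],[0,0,0],1],
    [[0.06,-0.006,0.005],[0,0,0],1],
    [[0.06,-0.006,0.005],[0,0,0],1]
  ]
}}

```text
t: 17.0
ee_pos: [583.4, -174.2, 23.2]
orientation: [2.056, 2.375, 0.0]
ft_force: [-0.3, -0.2, 1.1]
width: 87.4
grasp_force: 0.4
```

```bash
python3 st.py
```

```text
fence frame tcp 0.25312366894400995 -62.933238565279275 F jig -0.30692129750292324 -0.20547322917084934 1.1243759140870413
t 17.00 pos [ 583.4 -174.2   23.2] yaw 1.715 tilt [ 0. -0.] F [-0.3 -0.2  1.1] w 87.4 g 0.4 q [-0.31  0.68  1.76  0.    0.71 -0.45]
[[-0.007, 0.003, 0.001], [0.0, 0.0, 0.001]]
```

Emit:
{"method": "step_arm", "body": {
  "deltas": [
    [[0.004,0,0],[0,0,0],1],
    [[0.008,0,0],[0,0,0],1],
    [[0.012,0,0],[0,0,0],1],
    [[0.015,0,0],[0,0,0],1],
    [[0.015,0,0],[0,0,0],1],
    [[0.015,0,0],[0,0,0],1]
  ]
}}

```text
t: 17.5
ee_pos: [583.3, -173.2, 23.4]
orientation: [2.053, 2.372, -0.003]
ft_force: [-1.6, -19.0, -2.3]
width: 87.9
grasp_force: 9.4
```

```bash
python3 st.py
```

```text
fence frame tcp 0.24023865711742332 -61.96118560249748 F jig -4.369493321052093 -18.587696132262327 -2.3383085949381606
t 17.50 pos [ 583.3 -173.2   23.4] yaw 1.715 tilt [ 0.002 -0.004] F [ -1.6 -19.   -2.3] w 87.9 g 9.4 q [-0.31  0.67  1.76 -0.01  0.7  -0.45]
[[-0.01, 0.003, 0.002], [0.001, 0.003, 0.001]]
```

The stop came where flush contact should be (TCP at -62), with about 19 N passing. Hold briefly and check.

Emit:
{"method": "step_arm", "body": {
  "deltas": [
    [[0.002,0,0],[0,0,0],1],
    [[0.002,0,0],[0,0,0],1],
    [[0.002,0,0],[0,0,0],1],
    [[0.002,0,0],[0,0,0],1]
  ]
}}

```text
t: 17.83
ee_pos: [583.3, -173.2, 23.5]
orientation: [2.053, 2.371, -0.003]
ft_force: [-0.8, -21.7, -3.4]
width: 88.2
grasp_force: 10.8
```

```bash
python3 st.py
python3 - <<'E'
from h import *
s=get_image("scene")
c=max(blobs(s,(8,130,100),(20,255,255),(225,125,300,190),2),key=cv2.contourArea);r=cv2.minAreaRect(c);w=ray(s,r[0],59)[0];e=w[:2]-W(45,55);print("spacer",e@u,e@v)
cv2.imwrite("pics/g8.png",cv2.resize(s["pixels"][125:215,220:330,::-1],None,fx=7,fy=6,interpolation=cv2.INTER_CUBIC))
E
```

```text
fence frame tcp 0.29632774061489897 -61.93839703003506 F jig -3.9702793898419317 -21.334298341291596 -3.447598612615806
t 17.83 pos [ 583.3 -173.2   23.5] yaw 1.714 tilt [ 0.002 -0.005] F [ -0.8 -21.7  -3.4] w 88.2 g 10.8 q [-0.31  0.67  1.76 -0.01  0.7  -0.45]
[[-0.01, 0.002, 0.002], [0.001, 0.003, 0.001]]
spacer 2.6675178064047675 -19.543826228565592
```

View pics/g8.png

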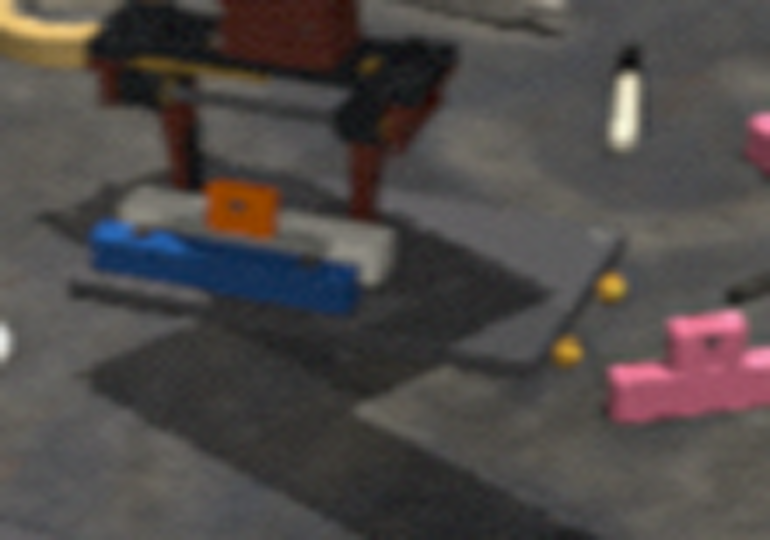

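The view shows fence, spacer and bar closed up, both fingers on the bar, both chips on the bench, and a steady 21 N. I'll hand it in.

```bash
python3 -c "
from workcell import *
print(close_job())"
```

```text
the job is handed in; nothing more can be done
None
```

I handed the job in at about 18 s, with both chips wiped off the wide jig, the spacer released flush between fence and bar, and the fingers pressing the bar with about 21 N; the judge's verdict was not shown.

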